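# Take the snap-fit battery cover off the inspection lamp

## Robot

A 6-joint arm with a two-finger parallel gripper is mounted at the origin on the work surface. World frame = base frame: x ahead of the robot, y to its left, z up, the work surface at z = 0. Lengths are in m, angles in degrees, forces in N, time in s.
With the tool pointing down it reaches from about 0.4 to 0.825 m from the base axis. Payload 7 kg.
Tool frame: the origin (TCP) lies between the finger pads; the fingertips stand 22 mm ahead of it and the grasp point (between the pads) lies 3 mm ahead of it; z points along the fingers, y is the line along which they close (so a half turn about z gives the same grasp; the last joint's range is limited). The gripper opens to 88 mm and grips with 3 to 60 N. Pads are 19 mm wide; open, the fingers measure 130 mm over their backs; the gripper's body (78 mm by 193 mm) begins 47 mm behind the grasp point.
Start: joints at [-59.696, 20.546, 0.682, 0, -70.136, -16.507], TCP at [0.161, -0.656, 0.249] pointing down, gripper open.
Joint ranges: [-176.03, 176.03], [-82.01, 121.73], [-58.28, 71.71], [-173.87, 95.51], [-174.79, -0.11], [-173.66, 173.66]. Speed limits (degrees/s): [136.94, 136.94, 172.46, 180, 180, 180].

## Interface

Orientations are given as [roll, pitch, yaw] about the fixed x, y, z axes, in that order (R = Rz(yaw) Ry(pitch) Rx(roll)).
In Python, from plant import ctrl gives the robot as it stands.
- The arm moves only by the tool apply_moves, never from a script. Its argument "targets" is a list of rows, each an object with "travel": the shift along the tool's x, y, z in mm, a list of three; "roll": the turn about the tool's z in degrees; "jaw": the finger opening in mm, from 0 to 87.6. In form: [{"travel": [tx, ty, tz], "roll": roll, "jaw": jaw}, ...]. A call has 1 to 10 rows; each row shifts and turns the commanded pose from where the row before left it, along the tool's axes as they then stand; what a row does not reach is not made up. A row lasts 1/10 s, in which the tool goes at most 50 mm and 8.59 degrees, less where a joint would pass 70% of its speed; a pose out of reach is approached as far as the arm can. A call with a gripper value outside its range is refused whole. The fingers move at their own pace and stop on an object; the grip force is fixed at half the most. Time passes only in rows, so rows that do not move let the fingers close. It gives the time, the measured TCP pose, the force, the opening and the grip force at its end, in the units of the state.
- ctrl.get_obs(): the state, without advancing time (a new reading comes with each control period).
- ctrl.snapshot(name): name is "scene" or "top"; returns the picture (420x560x3 uint8, red, green, blue); there is no depth.
- ctrl.calibration(name): a dict with "K" (3x3 intrinsics, pixels), "dist_coeffs" ([k1, k2, p1, p2, k3] as OpenCV has them; the pictures are not rectified), "extrinsics" (4x4, takes a point from camera to world coordinates). Camera axes: x right, y down, z forward; pixel columns grow to the right and rows downward; lengths in m; the calibration is good to about 2 mm. A picture is of the moment at which its call begins. calibration takes no time and is no camera call.
- ctrl.close_job(): hands the job in; it is judged then, once.
The state is a dict: "clock": time; "joint_pos": joint angles; "qvel": joint speeds; "tau": joint torques, N m; "tool_pos": TCP position; "orientation": TCP orientation; "force": force on the tool from outside, world axes, zero at the start; "moment": the same for the moment, N m; "opening": finger opening in m; "gripper_force": force on a finger pad.
Only numpy, scipy, OpenCV 4.12 (cv2) and the standard library are available. Lean on these libraries where they do the work, as an engineer would, in place of code of your own. Each camera call takes 0.05 s, during which the arm holds its last target. There are 200 camera calls.

## Task

The batteries of the inspection lamp are due for a change. Squeeze the two ribbed side tabs of its battery cover together, lift the cover off, and set it down (do not drop it) right side up in the middle of the clipboard's bare area, squeezing the tabs until it is down; then let go and stay clear. The other, similar lamp has a screwed-down cap without tabs and is not the one.

Things in the scene. Friction and masses are not known exactly. Their poses are not given: they have to be found in the camera images.
- cover_mid (a point): Centre of the lamp's battery cover, midway between its tabs at squeezing height; z up, x along the lamp to its wide head, y to the left tab. Grey cap 72 (x) x 40 (y) mm, top 8 mm above the point, feet 26 mm below it. 56 mm above the shelf when latched, 30 mm when standing on the clipboard. About 70 g; needs 20 mm of lift to clear the lamp. The lamp (0.45 kg, 50 mm tall) lies loose and can slide.
- tab_left (a joint): Travel of the left (+y) tab, m: 0 free, 0.005 fully in; hooks let go when both tabs are in over 0.003. Spring 1.6 N to start, 3.6 N fully in. Each tab is a black ribbed upright plate on the cover's long side, 40 mm long (x), from 16 mm below to 10 mm above the cover's centre point; 60 mm over both outer faces when free, 50 mm fully pressed.
- tab_right (a joint): The same for the opposite, right (-y side) tab, pressed towards the left one.
- board_mid (a point): Middle of the bare area of the black plastic clipboard, on its upper face 4 mm above the shelf; x along the board to the clip, z up. Bare area 190 (x) x 160 (y) mm about this point; board fixed, 220 mm long, with a steel spring clip 17 mm tall across its +x end.

How it is judged (in metres and radians):
On the way, in this order (a step that is already met when the one before it is completed fails the run):
1. both side tabs are pressed in by more than 3 mm at once (value of joint each of tab_left, tab_right above 0.003 m), for 0.1 s.
2. the cover is lifted clear (its mid point more than 85 mm above the shelf) (height (world z) of cover_mid above 0.085 m).
3. the cover is lowered to within 15 mm of the clipboard, within 40 mm of its middle, with both tabs still squeezed (height (world z) of cover_mid below 0.045 m and horizontal distance between cover_mid and board_mid below 0.04 m and value of joint each of tab_left, tab_right above 0.002 m), for 0.05 s.
At the end, for the whole second after the job is handed in: The cover stands right side up (within 10 degrees) on the clipboard, its middle within 40 mm of the middle of the bare area, with both tabs sprung back (less than 2.5 mm in) and nothing held (horizontal distance between cover_mid and board_mid below 0.04 m and height (world z) of cover_mid below 0.036 m and z of cover_mid in the frame of board_mid above 0.02 m and angle between cover_mid's own z axis and vertical below 0.18 rad and value of joint each of tab_left, tab_right below 0.0025 m); the robot touches nothing.
It also fails if it takes over 48 s, if anything falls off the work surface, if the arm or the gripper's body presses on something with over 40 N, if the wrist force passes 120 N, or if a joint passes its speed limit or range.

## Working session

There is one attempt and no reset: what is moved stays moved. The work goes in short steps, Python scripts to look and compute and a tool call to move; the robot and the scene stay as the last step left them, time stands still between calls to the robot, and variables do not carry over. Pictures are saved under pics/ and viewed, at most 10 in all, crops included, and the job is handed in when it is done.

Besides the shell and the picture viewer there is one more tool, called after "Call:" as name(argument=value, ...) on one line, values as JSON. apply_moves: Moves the arm, as the interface text tells. Its arguments: {"type":"object","properties":{"targets":{"type":"array","items":{"type":"object","properties":{"travel":{"type":"array","items":{"type":"number"}},"roll":{"type":"number"},"jaw":{"type":"number"}}}}},"required":["targets"]}

```bash
mkdir -p pics; python3 - <<'E'
from plant import ctrl
import cv2,numpy as np
for n in("scene","top"):
    im=ctrl.snapshot(n); cv2.imwrite(f"pics/{n}0.png",cv2.resize(im[:,:,::-1],(784,588),interpolation=cv2.INTER_CUBIC))
    cv2.imwrite(f"pics/{n}0raw.png",im[:,:,::-1])
    c=ctrl.calibration(n); print(n,c)
print(ctrl.get_obs())
E
```

```text
scene {'K': array([[544.11630111,   0.        , 284.51412731],
       [  0.        , 544.11630111, 205.37709015],
       [  0.        ,   0.        ,   1.        ]]), 'dist_coeffs': array([-0.17935877,  0.        ,  0.        ,  0.        ,  0.        ]), 'extrinsics': array([[-2.61493597e-01,  7.77465290e-01, -5.71986732e-01,
         1.09410648e+00],
       [ 9.65204901e-01,  2.10156146e-01, -1.55608141e-01,
         1.49470084e-01],
       [-7.73401241e-04, -5.92774929e-01, -8.05367795e-01,
         8.90317131e-01],
       [ 0.00000000e+00,  0.00000000e+00,  0.00000000e+00,
         1.00000000e+00]])}
top {'K': array([[492.77369467,   0.        , 285.9835688 ],
       [  0.        , 492.77369467, 212.22766851],
       [  0.        ,   0.        ,   1.        ]]), 'dist_coeffs': array([-0.02824287,  0.        ,  0.        ,  0.        ,  0.        ]), 'extrinsics': array([[ 0.02309913, -0.99895351,  0.03947538,  0.48330064],
       [-0.99971635, -0.02330985, -0.00488615, -0.00317784],
       [ 0.0058012 , -0.03935132, -0.9992086 ,  1.0216859 ],
       [ 0.        ,  0.        ,  0.        ,  1.        ]])}
{'clock': 0.1, 'joint_pos': array([-5.96951771e+01,  2.05898196e+01,  6.39450337e-01, -1.62364778e-02,
       -7.01366558e+01, -1.65068345e+01]), 'qvel': array([-0.04295361, -0.13077829,  0.11151806,  0.08002238, -0.11907035,
       -0.0844637 ]), 'tau': array([-1.82199481e-03, -5.84165061e+01,  2.93750829e+01,  7.01551750e+00,
        1.01748412e-02, -5.50478660e-05]), 'tool_pos': array([ 0.16085984, -0.6551402 ,  0.24769623]), 'orientation': array([ 1.79912225e+02, -1.00934947e-02, -1.66207532e+02]), 'force': array([ 0.24560065, -0.15703243, -0.54865482]), 'moment': array([ 0.03954407,  0.02651409, -0.01728429]), 'gripper_force': 0.0, 'opening': 0.08738934184467398}
```

View pics/top0.png

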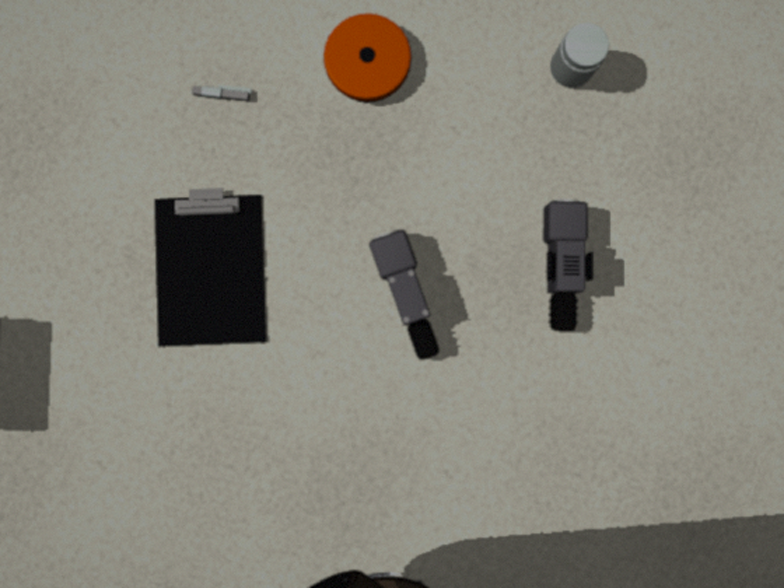

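View pics/scene0.png

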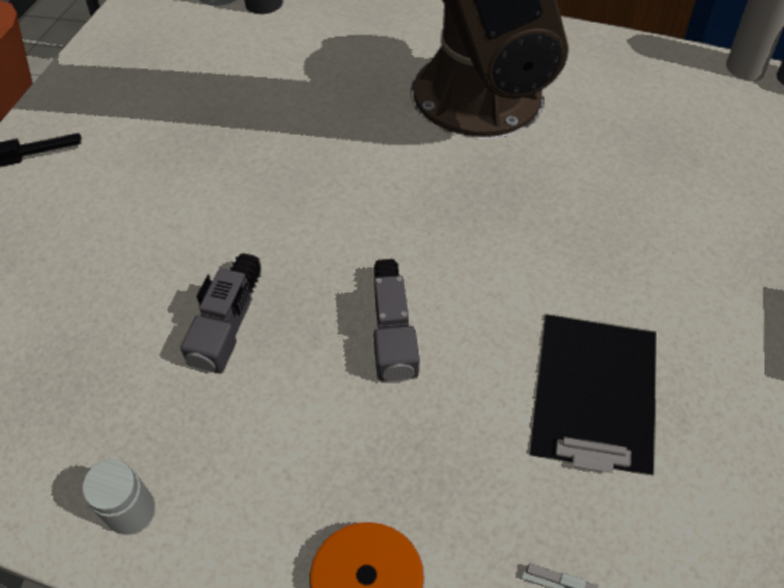

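The top view shows the tabbed lamp at about (570,265), the screwed one at (405,295) and the clipboard at (210,270) with its clip towards +x. I'll enlarge the lamp next.

```bash
cat > h.py <<'E'
import cv2,numpy as np
from plant import ctrl
def w(name,uv,z):
    c=ctrl.calibration(name);uv=np.array(uv,float).reshape(-1,1,2)
    n=cv2.undistortPoints(uv,c["K"],c["dist_coeffs"])[:,0]
    E=np.array(c["extrinsics"]);d=np.c_[n,np.ones(len(n))]@E[:3,:3].T;o=E[:3,3]
    return o+d*((z-o[2])/d[:,2])[:,None]
def pic(name,out,x0,y0,wd,ht,s):
    im=ctrl.snapshot(name)[y0:y0+ht,x0:x0+wd,::-1]
    cv2.imwrite(out,cv2.resize(im,None,fx=s,fy=s,interpolation=cv2.INTER_CUBIC))
E
python3 - <<'E'
from h import *
a=cv2.imread("pics/top0raw.png")[135:245,370:450];b=cv2.imread("pics/scene0raw.png")[170:280,115:200]
f=lambda i:cv2.resize(cv2.convertScaleAbs(i,alpha=1.6,beta=15),None,fx=5,fy=5,interpolation=cv2.INTER_CUBIC)
cv2.imwrite("pics/crop1.png",np.hstack([f(a),f(b)][:2])[:, :800])
# board corners top px (784 scale)
k=560/784
print(w("top",np.array([[156,199],[262,196],[267,342],[159,346]])*k,.004))
E
```

```text
[[0.66107688 0.35870483 0.004     ]
 [0.66902535 0.20086277 0.004     ]
 [0.4527967  0.1866831  0.004     ]
 [0.44308782 0.34601368 0.004     ]]
```

View pics/crop1.png

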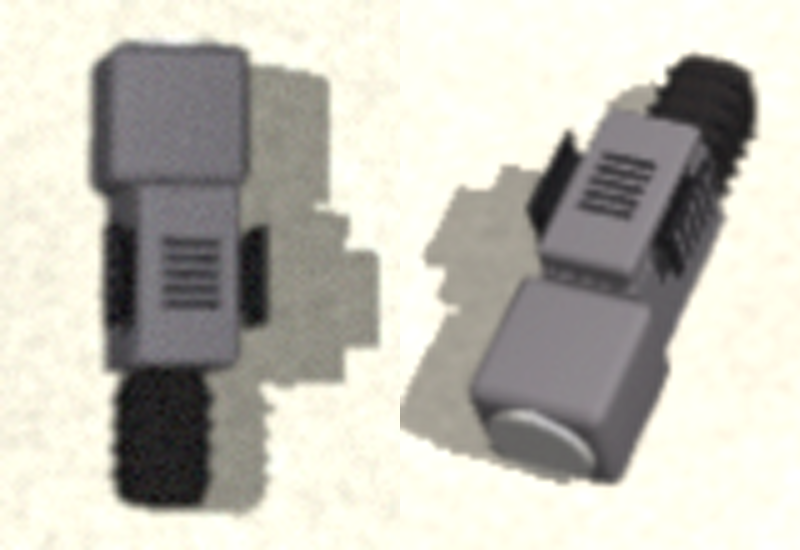

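Left crop: cover top corners at about (140,186), (241,184), (239,362) and (134,366). The ribbed tabs are at x 107–135 and 241–268, rows 227–327.

```bash
python3 - <<'E'
from h import *
p=w("top",np.array([[138,186],[241,184],[239,362],[134,366]])/5-.4+[370,135],.064)
print(p,p.mean(0)); 
print("size",np.linalg.norm(p[0]-p[1]),np.linalg.norm(p[1]-p[2]))
d=p[0]+p[1]-p[2]-p[3];print("yaw",np.degrees(np.arctan2(d[1],d[0])))
t=w("top",np.array([[268,227],[268,325]])/5-.4+[370,135],.066);print("Rtab",t)
k=560/784
s=w("scene",np.array([[612,105],[702,128],[632,276],[543,256]])@np.diag([1,1])*0+np.array([[612,105],[702,128],[632,276],[543,256]])/5*0+ (np.array([[612-400,105],[702-400,128],[632-400,276],[543-400,256]])/5-.4+[115,170]),.064)
print("scene",s,s.mean(0))
b=w("top",np.array([[156,199],[262,196],[267,342],[159,346]])*k,.004)
lo=(b[2]+b[3])/2;hi=(b[0]+b[1])/2;u=(hi-lo)/np.linalg.norm(hi-lo)
print("board mid",lo+.095*u,np.degrees(np.arctan2(u[1],u[0])),np.linalg.norm(hi-lo),np.linalg.norm(b[0]-b[1]))
bs=w("scene",np.array([[545,316],[656,331],[653,472],[530,456]])*k,.004);print(bs)
E
```

```text
[[ 0.60537383 -0.22363631  0.064     ]
 [ 0.60717247 -0.26414701  0.064     ]
 [ 0.53733599 -0.26418723  0.064     ]
 [ 0.53480386 -0.22302942  0.064     ]] [ 0.57117154 -0.24375     0.064     ]
size 0.04055061340229797 0.06983649850562999
yaw -0.2312398520628268
Rtab [[ 0.59030432 -0.27440187  0.066     ]
 [ 0.55194116 -0.27483838  0.066     ]]
scene [[ 0.53751017 -0.25891152  0.064     ]
 [ 0.53880386 -0.22026267  0.064     ]
 [ 0.61022091 -0.21969346  0.064     ]
 [ 0.61079422 -0.25599915  0.064     ]] [ 0.57433229 -0.2387167   0.064     ]
board mid [0.54276088 0.27221608 0.004     ] 3.5411346725501818 0.21752416803157515 0.15804207160899056
[[0.4587505  0.19172408 0.004     ]
 [0.44318911 0.35044367 0.004     ]
 [0.65957312 0.36369983 0.004     ]
 [0.67540342 0.20695156 0.004     ]]
```

Call:
apply_moves(targets=[{"travel":[0,0,0],"roll":6.7,"jaw":87},{"travel":[0,0,0],"roll":6.7,"jaw":87},{"travel":[-34,34,0],"roll":0,"jaw":87},{"travel":[-34,34,0],"roll":0,"jaw":87},{"travel":[-34,34,0],"roll":0,"jaw":87},{"travel":[-34,34,0],"roll":0,"jaw":87},{"travel":[-34,34,0],"roll":0,"jaw":87},{"travel":[-34,34,0],"roll":0,"jaw":87},{"travel":[-34,34,0],"roll":0,"jaw":87},{"travel":[-34,34,0],"roll":0,"jaw":87}])

```text
clock: 1.1
tool_pos: [0.432, -0.3799, 0.2485]
orientation: [180.0, -0.0, -179.6]
force: [0.6, -0.5, 0.1]
opening: 0.087
gripper_force: 0.0
```

Call:
apply_moves(targets=[{"travel":[-34,34,0],"roll":0,"jaw":87},{"travel":[-34,34,0],"roll":0,"jaw":87},{"travel":[-34,34,0],"roll":0,"jaw":87},{"travel":[-34,34,0],"roll":0,"jaw":87},{"travel":[0,0,30],"roll":0,"jaw":87},{"travel":[0,0,30],"roll":0,"jaw":87},{"travel":[0,0,0],"roll":0,"jaw":87},{"travel":[0,0,0],"roll":0,"jaw":87}])

```text
clock: 1.9
tool_pos: [0.5659, -0.2449, 0.1887]
orientation: [-180.0, -0.1, -179.6]
force: [0.6, -0.6, 1.2]
opening: 0.087
gripper_force: 0.0
```

Call:
apply_moves(targets=[{"travel":[-6,3,30],"roll":0,"jaw":87},{"travel":[0,0,30],"roll":0,"jaw":87},{"travel":[0,0,30],"roll":0,"jaw":87},{"travel":[0,0,0],"roll":0,"jaw":87},{"travel":[0,0,0],"roll":0,"jaw":87}])

```text
clock: 2.4
tool_pos: [0.573, -0.2423, 0.1004]
orientation: [-180.0, 0.1, -179.6]
force: [0.5, -0.5, 0.3]
opening: 0.0872
gripper_force: 0.0
```

```bash
python3 - <<'E'
from h import *
pic("scene","pics/s1.png",90,140,160,150,4)
E
```

```text
(no output)
```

View pics/s1.png

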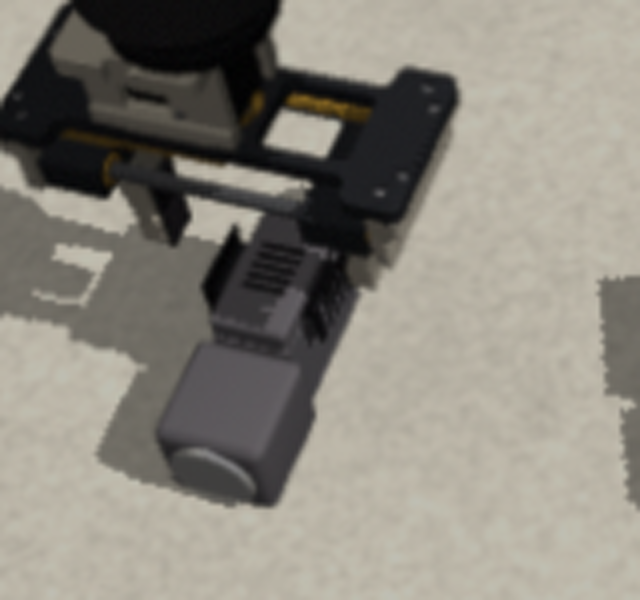

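Fingertips are at about (175,241) and (370,285). The left-image tab's top edge runs (236,228)–(206,275), and the far tab is around (340,260)–(305,325).

```bash
python3 - <<'E'
from h import *
f=lambda p:np.array(p)/4-.4+[90,140]
print(w("scene",f([[175,243],[370,287]]),.078))
print(w("scene",f([[236,228],[204,280]]),.066))
print(w("scene",f([[213,330],[292,350],[253,310]]),.064))
E
```

```text
[[ 0.58048624 -0.28697273  0.078     ]
 [ 0.57990229 -0.18689531  0.078     ]]
[[ 0.55672389 -0.2680669   0.066     ]
 [ 0.58942325 -0.27049254  0.066     ]]
[[ 0.61370325 -0.25543577  0.064     ]
 [ 0.61421271 -0.21477788  0.064     ]
 [ 0.59808211 -0.24156685  0.064     ]]
```

Call:
apply_moves(targets=[{"travel":[-2,0,10],"roll":0,"jaw":87},{"travel":[0,0,10],"roll":0,"jaw":87},{"travel":[0,0,10],"roll":0,"jaw":87},{"travel":[0,0,10],"roll":0,"jaw":87},{"travel":[0,0,0],"roll":0,"jaw":87},{"travel":[0,0,0],"roll":0,"jaw":87}])

```text
clock: 3.05
tool_pos: [0.5739, -0.2416, 0.0581]
orientation: [-180.0, -0.1, -179.6]
force: [-0.7, 0.3, 0.8]
opening: 0.0875
gripper_force: 0.0
```

Call:
apply_moves(targets=[{"travel":[0,0,0],"roll":0,"jaw":75},{"travel":[0,0,0],"roll":0,"jaw":65},{"travel":[0,0,0],"roll":0,"jaw":60},{"travel":[0,0,0],"roll":0,"jaw":55},{"travel":[0,0,0],"roll":0,"jaw":50},{"travel":[0,0,0],"roll":0,"jaw":45},{"travel":[0,0,0],"roll":0,"jaw":45},{"travel":[0,0,0],"roll":0,"jaw":45}])

```text
clock: 3.85
tool_pos: [0.5743, -0.2417, 0.0591]
orientation: [-180.0, 0.0, -179.6]
force: [-1.2, 1.1, 6.4]
opening: 0.0492
gripper_force: 30.0
```

Call:
apply_moves(targets=[{"travel":[0,0,0],"roll":0,"jaw":40},{"travel":[0,0,-8],"roll":0,"jaw":40},{"travel":[0,0,-8],"roll":0,"jaw":40},{"travel":[0,0,-10],"roll":0,"jaw":40},{"travel":[0,0,-15],"roll":0,"jaw":40},{"travel":[0,0,-20],"roll":0,"jaw":40},{"travel":[0,0,-20],"roll":0,"jaw":40},{"travel":[0,0,-19],"roll":0,"jaw":40},{"travel":[0,0,0],"roll":0,"jaw":40},{"travel":[0,0,0],"roll":0,"jaw":40}])

```text
clock: 4.85
tool_pos: [0.5742, -0.2416, 0.1593]
orientation: [180.0, 0.1, -179.6]
force: [-0.9, 0.8, -1.5]
opening: 0.0488
gripper_force: 30.0
```

```bash
python3 - <<'E'
from h import *
pic("scene","pics/s2.png",90,90,190,195,3)
E
```

```text
(no output)
```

View pics/s2.png

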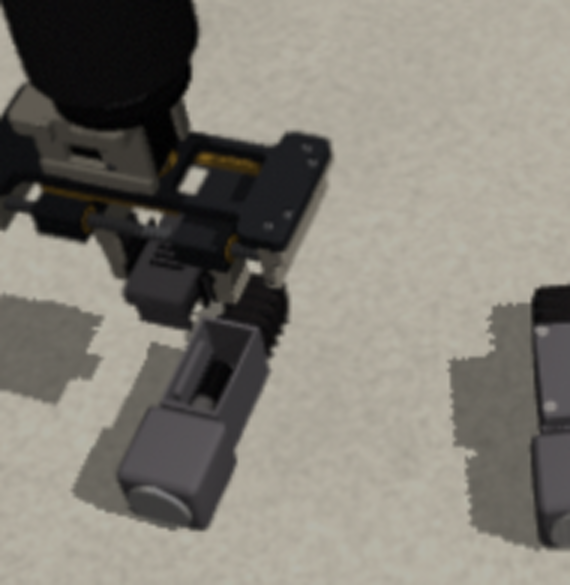

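The cover is gripped level and clear of the lamp, with the open battery bay visible at about (215,370). Next I carry it to the board.

Call:
apply_moves(targets=[{"travel":[1,15,0],"roll":0,"jaw":40},{"travel":[2,30,0],"roll":0,"jaw":40},{"travel":[3,45,0],"roll":0,"jaw":40},{"travel":[3,45,0],"roll":0,"jaw":40},{"travel":[3,45,0],"roll":0,"jaw":40},{"travel":[3,45,0],"roll":0,"jaw":40},{"travel":[3,45,0],"roll":0,"jaw":40},{"travel":[3,45,0],"roll":0,"jaw":40},{"travel":[2,45,0],"roll":0,"jaw":40},{"travel":[2,45,0],"roll":0,"jaw":40}])

```text
clock: 5.9
tool_pos: [0.545, 0.1653, 0.1579]
orientation: [-180.0, -0.1, -179.6]
force: [0.9, -0.3, -1.4]
opening: 0.0484
gripper_force: 30.0
```

Call:
apply_moves(targets=[{"travel":[0,45,0],"roll":0,"jaw":40},{"travel":[0,35,0],"roll":0,"jaw":40},{"travel":[0,20,0],"roll":0,"jaw":40},{"travel":[0,11,0],"roll":0,"jaw":40},{"travel":[0,0,20],"roll":0,"jaw":40},{"travel":[0,0,30],"roll":0,"jaw":40},{"travel":[0,0,20],"roll":0,"jaw":40},{"travel":[0,0,10],"roll":0,"jaw":40},{"travel":[0,0,0],"roll":0,"jaw":40},{"travel":[0,0,0],"roll":0,"jaw":40}])

```text
clock: 6.9
tool_pos: [0.546, 0.274, 0.0792]
orientation: [180.0, 0.0, -179.6]
force: [0.4, 0.2, -1.5]
opening: 0.0489
gripper_force: 30.0
```

```bash
python3 - <<'E'
from h import *
pic("scene","pics/s3.png",330,150,190,195,3)
E
```

```text
(no output)
```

View pics/s3.png

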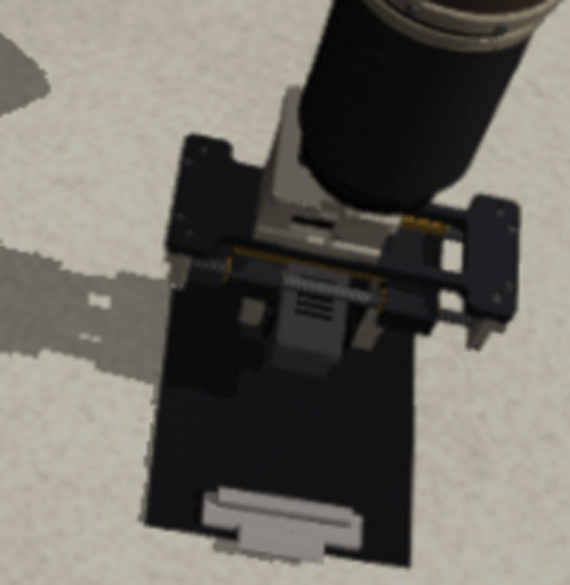

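The cover is held level above the board's bare area at about (310,310). Next I lower it slowly.

Call:
apply_moves(targets=[{"travel":[0,0,10],"roll":0,"jaw":40},{"travel":[0,0,10],"roll":0,"jaw":40},{"travel":[0,0,10],"roll":0,"jaw":40},{"travel":[0,0,6],"roll":0,"jaw":40},{"travel":[0,0,4],"roll":0,"jaw":40},{"travel":[0,0,2],"roll":0,"jaw":40},{"travel":[0,0,1],"roll":0,"jaw":40},{"travel":[0,0,0],"roll":0,"jaw":40},{"travel":[0,0,0],"roll":0,"jaw":40}])

```text
clock: 7.85
tool_pos: [0.5457, 0.2743, 0.0359]
orientation: [180.0, 0.0, -179.6]
force: [0.3, -0.7, -1.3]
opening: 0.0485
gripper_force: 30.0
```

Call:
apply_moves(targets=[{"travel":[0,0,1],"roll":0,"jaw":40},{"travel":[0,0,1],"roll":0,"jaw":40},{"travel":[0,0,1],"roll":0,"jaw":40},{"travel":[0,0,0],"roll":0,"jaw":40},{"travel":[0,0,0],"roll":0,"jaw":40}])

```text
clock: 8.35
tool_pos: [0.5456, 0.2742, 0.0331]
orientation: [180.0, 0.0, -179.6]
force: [-2.7, 0.1, 5.5]
opening: 0.0488
gripper_force: 30.0
```

It has touched down: the wrist reads 5.5 N upward at the expected height. Now release and retreat.

Call:
apply_moves(targets=[{"travel":[0,0,0],"roll":0,"jaw":52},{"travel":[0,0,0],"roll":0,"jaw":56},{"travel":[0,0,0],"roll":0,"jaw":60},{"travel":[0,0,0],"roll":0,"jaw":70},{"travel":[0,0,0],"roll":0,"jaw":80},{"travel":[0,0,0],"roll":0,"jaw":87},{"travel":[0,0,0],"roll":0,"jaw":87},{"travel":[0,0,0],"roll":0,"jaw":87}])

```text
clock: 9.15
tool_pos: [0.5455, 0.2741, 0.0324]
orientation: [-180.0, -0.0, -179.6]
force: [-0.2, -0.2, 0.7]
opening: 0.0864
gripper_force: 0.0
```

Call:
apply_moves(targets=[{"travel":[0,0,-10],"roll":0,"jaw":87},{"travel":[0,0,-20],"roll":0,"jaw":87},{"travel":[0,0,-40],"roll":0,"jaw":87},{"travel":[0,0,-40],"roll":0,"jaw":87},{"travel":[0,0,-40],"roll":0,"jaw":87},{"travel":[0,-40,0],"roll":0,"jaw":87},{"travel":[0,-40,0],"roll":0,"jaw":87},{"travel":[0,-40,0],"roll":0,"jaw":87},{"travel":[0,-40,0],"roll":0,"jaw":87},{"travel":[0,0,0],"roll":0,"jaw":87}])

```text
clock: 10.15
tool_pos: [0.5459, 0.1104, 0.1836]
orientation: [180.0, 0.0, -179.8]
force: [-0.0, 0.7, 0.5]
opening: 0.0868
gripper_force: 0.0
```

```bash
python3 - <<'E'
from h import *
pic("scene","pics/s4.png",330,150,190,195,3)
E
```

```text
(no output)
```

View pics/s4.png

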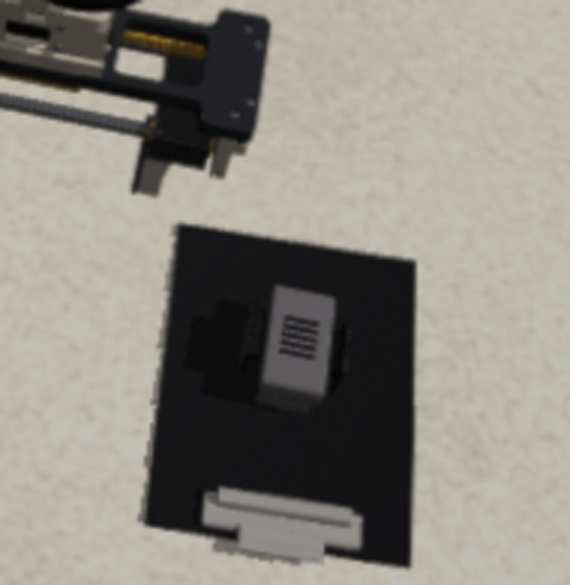

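The cover stands upright near (300,340), in the middle of the bare area. The tabs have sprung out and the gripper is clear.

```bash
python3 -c "
from plant import ctrl
print(ctrl.close_job())"
```

```text
the job is handed in; nothing more can be done
None
```

I squeezed the battery cover off the tabbed lamp, set it down right side up in the middle of the clipboard's bare area, released it and moved the arm clear. The job was handed in at about 10 s of the 48 s allowed; no verdict came back.

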